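# Fit the reference cell and hold the photometer shutter open

## Task

Plug the yellow-capped reference cell fully home in the photometer's square socket while the shutter rod is still down, and let go of the cell. Then take the shutter rod by its black knob and draw it straight up out of its bore, without forcing it sideways, until the whole green band shows above the deck but none of the red part does (never let the red show), and finish like that, still holding the rod still in the gripper. Leave the other cells, the bottle and the jar where they stand.

Things in the scene. Friction and masses are not known exactly. Their poses are not given: they have to be found in the camera images.
- photometer: Grey bench photometer, fixed. Origin: on the table under the centre of its measuring deck; x away from the robot at yaw 0, z up. Flat deck: 200 mm in x, 160 mm in y, top 90 mm above the table. Beside it, at y 80 to 260 mm, a console with green screen: 135 mm high at x 0 to 100 (paper slip to 156 mm), sloping down to 75 mm at x = -100.
- socket (a point): Centre of the mouth of the square socket, in the deck's top face (black surround), at (-50, 0, 90) mm in the photometer's frame and with its axes. The vertical hole is 26 x 26 mm, sides along the photometer's x and y, 34 mm deep, mouth slightly chamfered.
- bore (a point): Centre of the mouth of the round vertical bore of the shutter rod, in the deck's top face, at (50, 0, 90) mm in the photometer's frame and with its axes, z up and out along the bore. 15.5 mm in diameter, 86 mm deep.
- rod: Shutter rod, loose in the bore, 0.08-0.17 kg; drops back if released. Origin: on its axis at the knob's underside, z up. Above it a black round knob, diameter 26 mm, 34 mm high. Below, a 14 mm shaft 80 mm long: steel to 25 mm below the knob, green band 25 to 37, steel to 53, red to 80. Down, the knob rests on the deck (origin at the bore's mouth).
- cell_yellow: Cell to plug in: square block plug, about 80 g, 66 mm high, upright on the table, turned up to 0.5 rad. Origin: centre of its underside, z up, x and y square to its sides. Grey foot 24 x 24 x 30 mm (lowest 4 mm 21 x 21), above it a yellow cap 32 x 32 mm, 36 mm high. All four quarter turns fit. Home, the cap's shoulder sits on the deck, origin 30 mm below the socket's mouth.
- cell_white: Same shape and size as cell_yellow but with a white cap; a bystander, standing on the table, to be left alone. Origin: centre of its underside.
- cell_black: Same shape and size as cell_yellow but with a black cap; a bystander, standing on the table, to be left alone. Origin: centre of its underside.
- bottle: White reagent bottle, 44 mm in diameter, 85 mm high; a bystander on the table. Origin: centre of its underside.
- jar: Soil jar with a purple lid, 86 mm in diameter, 62 mm high; a bystander on the table. Origin: centre of its underside.

How it is judged:
On the way:
1. the yellow-capped cell is home in the socket and let go, with the shutter rod still down (z of cell_yellow in the frame of socket below -0.027 m and horizontal distance between cell_yellow and socket below 0.004 m and angle between cell_yellow's own z axis and vertical below 0.06 rad and z of rod in the frame of bore below 0.005 m and contact force between the fingers and cell_yellow below 0.2 N), for 0.2 s.
At the end, for the whole second after the job is handed in: The yellow-capped cell is home in the socket (within 3 mm of full depth, 4 mm of centre, tilt under 0.06 rad) and not touched; the rod is held at rest in the fingers, raised 36 to 54 mm, within 4 mm and 0.06 rad of the bore's axis, and pressing on the photometer with less than 10 N (z of cell_yellow in the frame of socket below -0.027 m and horizontal distance between cell_yellow and socket below 0.004 m and angle between cell_yellow's own z axis and vertical below 0.06 rad and z of rod in the frame of bore between 0.036 and 0.054 m and horizontal distance between rod and bore below 0.004 m and angle between the z axis of rod and the z axis of bore, either way round below 0.06 rad and contact force between the fingers and rod above 1.5 N and contact force between rod and photometer below 10 N and linear speed of rod below 0.01 m/s and contact force between the arm and cell_yellow below 0.2 N); the arm keeps its last pose, push and grip.
It fails at once if the rod is drawn so far that the red shows (z of rod in the frame of bore above 0.055 m).
It fails at once if the rod is forced hard against its bore (over 40 N) (contact force between rod and photometer above 40 N).
It fails at once if another cell, the bottle or the jar is moved by more than 15 mm (distance of any of cell_white, cell_black, bottle, jar from where it was at the start of the episode above 0.015 m).
It also fails if it takes over 54 s, if anything falls off the work surface, if the arm or the gripper's body presses on something with over 40 N, if the wrist force passes 120 N, or if a joint passes its speed limit or range.

## Robot

A 6-joint arm with a two-finger parallel gripper is mounted at the origin on the work surface. World frame = base frame: x ahead of the robot, y to its left, z up, the work surface at z = 0. Lengths are in m, angles in rad, forces in N, time in s.
With the tool pointing down it reaches from about 0.25 to 0.8 m from the base axis. Payload 3.9 kg.
Tool frame: the origin (TCP) lies at the centre of the arm's flange, where the gripper is bolted on; the fingertips stand 173 mm ahead of it and the grasp point (between the pads) lies 155 mm ahead of it (env.tip_reach is the distance from the TCP to the fingertips, in m); z points along the fingers, y is the direction in which the jaws open and shut (so a half turn about z gives the same grasp; the last joint's range is limited). The gripper opens to 85 mm and grips with 20 to 120 N. Pads are 22 mm wide; open, the fingers measure 114 mm over their backs; the gripper's body (76 mm by 85 mm) begins 54 mm behind the grasp point. The pads swing forward as they close: fully open they stand 13 mm farther back than shut.
Start: joints at [1.29, 0.26, -0.138, 1.173, 0, 1.571], TCP at [0.145, 0.504, 0.405] pointing down, gripper open.
Joint ranges: [-2.78, 2.78], [-0.83, 1.72], [-1.28, 1.37], [-1.9, 2.12], [-1.57, 1.48], [-3.14, 3.14]. Speed limits (rad/s): [2.57, 2.57, 3.14, 3.14, 3.14, 3.14].

## Interface

Orientations are given as a 3x3 rotation matrix whose columns are the frame's x, y, z axes.
In Python, from rig import env, capture gives the robot as it stands. The module is installed in compiled form; this text tells all that it offers.
- The arm moves only by the tool servo_tool, never from a script. Its argument "series" is text: rows parted by semicolons, each of 7 numbers parted by spaces: the shift along the tool's x, y, z in mm, then the turn, a rotation vector about the tool's x, y, z in degrees, then the gripper command: -1 is shut, 1 is fully open, values between are in proportion. A call has 1 to 10 rows; each row shifts and turns the commanded pose from where the row before left it, along the tool's axes as they then stand; what a row does not reach is not made up. A row lasts 1/8 s, in which the tool goes at most 62.5 mm and 10.7 degrees, less where a joint would pass 70% of its speed; a pose out of reach is approached as far as the arm can. A call is refused whole if a number of a shift passes 62.5 or a number of a turn 10.7, either way. A call with a gripper value outside its range is refused whole. The fingers move at their own pace and stop on an object; "grip_force" is the grip in N (left out, the last holds). Time passes only in rows, so rows that do not move let the fingers close. It gives the time, the measured TCP pose, the force and the opening at its end, in the units of the state.
- env.get_state(): the state, without advancing time (a new reading comes with each control period).
- capture(name): name is "side" or "top" or "wrist"; returns a dict with "frame" (420x560x3 uint8, red, green, blue), "z_map" (420x560 float32, m along the optical axis (not along the pixel's ray), 0 where there is no reading), "fx", "fy", "cx", "cy" (pixels), "xyz" and "orientation" of the camera in the world. Camera axes: x right, y up, looking along -z (the intrinsics and any distortion apply to the point x, -y, -z); pixel columns grow to the right and rows downward; lengths in m; the calibration is good to about 2 mm. A picture is of the moment at which its call begins.
- env.close_job(): hands the job in, once; it reports no verdict.
The state is a dict: "clock": time; "joint_pos": joint angles; "joint_velocities": joint speeds; "effort": joint torques, N m; "position": TCP position; "tcp_rot": TCP orientation; "ft_force": force on the tool from outside, world axes, zero at the start; "ft_torque": the same for the moment, N m; "finger_gap": finger opening in m.
Only numpy, scipy, OpenCV 4.12 (cv2) and the standard library are available. Lean on these libraries where they do the work, as an engineer would, in place of code of your own. Each camera call takes 0.05 s, during which the arm holds its last target. There are 200 camera calls.

## Working session

There is one attempt and no reset: what is moved stays moved. The work goes in short steps, Python scripts to look and compute and a tool call to move; the robot and the scene stay as the last step left them, time stands still between calls to the robot, and variables do not carry over. Pictures are saved under pics/ and viewed, about 8 in all and at most 12, crops included, and the job is handed in when it is done.

Besides the shell and the picture viewer there is one more tool, called after "Request:" as name(argument=value, ...) on one line, values as JSON. servo_tool: Moves the arm, as the interface text tells. Its arguments: {"type":"object","properties":{"series":{"type":"string"},"grip_force":{"type":"number"}},"required":["series"]}

```bash
mkdir -p pics
cat > h.py <<'E'
import numpy as np, cv2
from rig import env, capture
def cloud(c):
    h,w=c["z_map"].shape; u,v=np.meshgrid(np.arange(w),np.arange(h)); z=c["z_map"]
    p=np.stack([(u-c["cx"])/c["fx"]*z,-(v-c["cy"])/c["fy"]*z,-z],-1)
    return p@np.array(c["orientation"]).T+np.array(c["xyz"])
def ray(c,u,v,zp):
    R=np.array(c["orientation"]);o=np.array(c["xyz"])
    d=R@np.array([(u-c["cx"])/c["fx"],-(v-c["cy"])/c["fy"],-1.]);return o+d*(zp-o[2])/d[2]
def pix(c,p):
    q=np.array(c["orientation"]).T@(np.array(p)-np.array(c["xyz"]));return c["cx"]+c["fx"]*q[0]/-q[2],c["cy"]+c["fy"]*q[1]/q[2]
def save(c,n): cv2.imwrite("pics/"+n,c["frame"][:,:,::-1])
E
python3 - <<'E'
from h import *
a=capture("top");b=capture("side")
print(list(a.keys()),a["fx"],a["xyz"],a["orientation"],b["xyz"])
import pickle;pickle.dump((a,b),open("ab.pkl","wb"))
cv2.imwrite("pics/top.png",a["frame"][:,:,::-1]);save(b,"side.png")
print(env.get_state())
E
```

```text
['frame', 'z_map', 'fx', 'fy', 'cx', 'cy', 'xyz', 'orientation'] 456.54459357339334 [ 0.43067312 -0.04787267  0.89786712] [[-0.0157456   0.9831618  -0.18205754]
 [-0.99882139 -0.00710536  0.04801409]
 [ 0.04591203  0.18259897  0.98211491]] [0.32884081 0.35976586 0.6747034 ]
{'clock': 0.1, 'joint_pos': array([ 1.28997029e+00,  2.60640602e-01, -1.39258466e-01,  1.17266707e+00,
        9.38575064e-06,  1.57083025e+00]), 'joint_velocities': array([-3.77302668e-05, -5.77729312e-04,  2.60221988e-03, -5.60849167e-04,
       -9.46298385e-04, -2.05174491e-04]), 'effort': array([ 6.53830739e-04, -4.06507659e+01,  2.54527706e+01,  1.00785863e-02,
        7.73696456e-05,  5.16491724e-06]), 'position': array([0.14541894, 0.50414608, 0.4039292 ]), 'tcp_rot': array([[-9.60817423e-01,  2.77181585e-01, -4.99521232e-04],
       [ 2.77182035e-01,  9.60815922e-01, -1.69788427e-03],
       [ 9.32570047e-06, -1.76981510e-03, -9.99998434e-01]]), 'ft_force': array([ 0.65647146, -0.90178822, -0.33440574]), 'ft_torque': array([ 0.02683483,  0.05568457, -0.03556528]), 'finger_gap': 0.0854187034947634}
```

View pics/top.png

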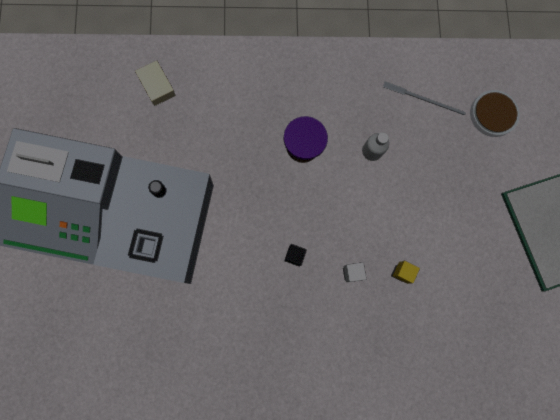

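View pics/side.png

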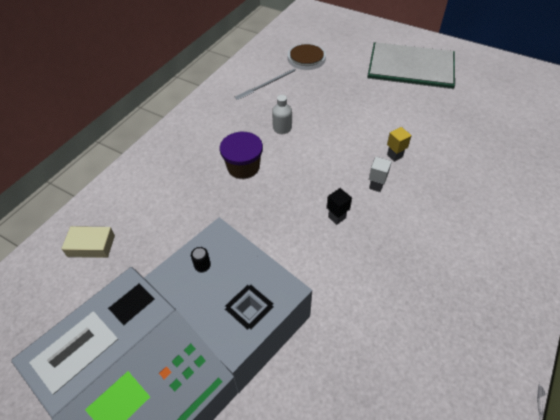

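The top view shows the yellow cell at (408,271), white at (356,271), black at (296,255), the knob at (157,187) and the socket at (146,246). The side view shows the same things. Next I measure their positions.

Run:
```python
from h import *
import pickle;a,b=pickle.load(open("ab.pkl","rb"))
for n,c,ys in (("top",a,(408,271)),("side",b,(399,138))):
    P=cloud(c);f=c["frame"];hsv=cv2.cvtColor(f,cv2.COLOR_RGB2HSV)
    m=(cv2.inRange(hsv,(20,150,60),(35,255,255))>0); k=np.zeros_like(m);k[ys[1]-25:ys[1]+25,ys[0]-25:ys[0]+25]=1;m&=k
    t=m&(abs(P[...,2]-.066)<.006)
    p=P[t][:,:2].astype(np.float32);print(n,"yellow top",t.sum(),P[t].mean(0),cv2.minAreaRect(p))
    # knob top, z 0.124
    d=abs(P[...,2]-.124)<.004; 
    C=ray(c,*((157,187) if n=="top" else (200,253)),.124)
    d&=np.hypot(P[...,0]-C[0],P[...,1]-C[1])<.022
    print("knob",d.sum(),C,P[d].mean(0) if d.any() else 0,cv2.minEnclosingCircle(P[d][:,:2].astype(np.float32)) if d.any() else 0)
    # deck
    k=abs(P[...,2]-.09)<.004; S=ray(c,*((146,246) if n=="top" else (249,306)),.09)
    k&=np.hypot(P[...,0]-S[0],P[...,1]-S[1])<.2
    print("deck",k.sum(),np.median(P[k][:,2]),cv2.minAreaRect(P[k][:,:2].astype(np.float32)))
    # black surround
    g=cv2.inRange(hsv,(0,0,0),(180,255,50))>0
    g&=(np.hypot(P[...,0]-S[0],P[...,1]-S[1])<.045)
    vv,uu=np.nonzero(g&k)
    q=np.array([ray(c,u,v,.09)[:2] for u,v in zip(uu,vv)],np.float32)
    print("surround",len(q),S,cv2.minAreaRect(q))
```

```text
top yellow top 288 [ 0.46728095 -0.33162696  0.06567747] ((0.4678477644920349, -0.3322325646877289), (0.03086390532553196, 0.031059158965945244), 62.79804992675781)
knob 167 [0.61513987 0.11597974 0.124     ] [0.61574639 0.11878781 0.123852  ] ((0.6165395975112915, 0.119085393846035), 0.013072919100522995)
deck 10247 0.08985985861488155 ((0.5800352096557617, 0.1865176409482956), (0.2774814963340759, 0.200381338596344), 77.74820709228516)
surround 366 [0.51716692 0.13898508 0.09      ] ((0.5186305046081543, 0.14021781086921692), (0.05153852701187134, 0.0512104369699955), 77.99336242675781)
side yellow top 192 [ 0.46759582 -0.32782123  0.06507705] ((0.46793776750564575, -0.3293699324131012), (0.02964841201901436, 0.03103775531053543), 63.18156433105469)
knob 214 [0.61546447 0.11874545 0.124     ] [0.61568437 0.12135601 0.12398387] ((0.6172095537185669, 0.12083698809146881), 0.013713299296796322)
deck 13421 0.09014994964817769 ((0.5791248679161072, 0.18091243505477905), (0.26481038331985474, 0.20168939232826233), 77.69265747070312)
surround 465 [0.51900322 0.14076764 0.09      ] ((0.5198760032653809, 0.14066468179225922), (0.05063141509890556, 0.05027967318892479), 77.80570983886719)
```

```bash
cat >> h.py <<'E'
from scipy.spatial.transform import Rotation as Rn
def plan(xyz,yaw,g,step=60,tstep=10,n=None):
    """rows (rounded) from the present pose to a tool-down pose whose jaw axis (tool y) has yaw deg (mod 180)"""
    s=env.get_state();p=np.array(s["position"]);R=np.array(s["tcp_rot"])
    a=np.radians(yaw); 
    if np.dot([np.cos(a),np.sin(a)],R[:2,1])<0: a+=np.pi if yaw<0 else -np.pi
    y=np.array([np.cos(a),np.sin(a),0]);z=np.array([0,0,-1.]);G=np.stack([np.cross(y,z),y,z],1)
    w=(Rn.from_matrix(R.T@G)).as_rotvec(degrees=True)
    n=n or int(max(np.ceil(np.linalg.norm(np.array(xyz)-p)*1000/step),np.ceil(np.linalg.norm(w)/tstep),1))
    print("pos err mm",np.round((np.array(xyz)-p)*1000,1),"rot",np.round(w,2),"n",n)
    rows=[]
    for i in range(n):
        d=R.T@((np.array(xyz)-p)/(n-i))*1000; t=Rn.from_matrix(R.T@G).as_rotvec(degrees=True)/(n-i)
        d=np.round(d,0 if i<n-1 else 1);t=np.round(t,1);p=p+R@d/1000;R=R@Rn.from_rotvec(t,degrees=True).as_matrix()
        rows.append(" ".join("%g"%(v+0) for v in [*d,*t])+" %g"%g)
    for i in range(0,n,10):print("; ".join(rows[i:i+10]),"\n")
E
python3 - <<'E'
from h import *
# force turn by going through ~101 deg (<180) 
s=env.get_state()
plan([.468,-.331,.34],-27.2,0.3)
E
```

```text
pos err mm [ 322.6 -835.1  -63.9] rot [-8.000e-02 -7.000e-02 -7.889e+01] n 15
-36 -48 4 0 0 -5.3 0.3; -32 -51 4 0 0 -5.3 0.3; -27 -53 4 0 0 -5.3 0.3; -22 -56 4 0 0 -5.2 0.3; -17 -57 4 0 0 -5.3 0.3; -11 -59 5 0 0 -5.2 0.3; -6 -59 4 0 0 -5.3 0.3; 0 -60 5 0 0 -5.2 0.3; 5 -59 4 0 0 -5.3 0.3; 11 -59 5 0 0 -5.2 0.3 

16 -57 4 0 0 -5.3 0.3; 21 -56 5 0 0 -5.2 0.3; 26 -53 4 0 0 -5.3 0.3; 31 -51 5 0 0 -5.2 0.3; 35 -48.2 4.2 0 -0.1 -5.3 0.3
```

```bash
sed -i 's/^    if np.dot.*$//' h.py
python3 - <<'E'
from h import *
plan([.468,-.331,.34],-27.2,0.3)
E
```

```text
pos err mm [ 322.6 -835.1  -63.9] rot [-7.0000e-02  9.0000e-02  1.0111e+02] n 15
-36 -48 4 0 0 6.7 0.3; -41 -43 4 0 0 6.7 0.3; -46 -38 4 0 0 6.7 0.3; -50 -32 4 0 0 6.8 0.3; -54 -26 4 0 0 6.7 0.3; -56 -20 5 0 0 6.8 0.3; -58 -13 4 0 0 6.7 0.3; -59 -6 5 0 0 6.8 0.3; -60 1 4 0 0 6.7 0.3; -59 8 5 0 0 6.8 0.3 

-58 15 4 0 0 6.7 0.3; -56 22 5 0 0 6.8 0.3; -52 29 4 0 0 6.7 0.3; -49 34 5 0 0.1 6.8 0.3; -44.3 40.3 4.1 0 0 6.7 0.3
```

Request:
servo_tool(series="-36 -48 4 0 0 6.7 0.3; -41 -43 4 0 0 6.7 0.3; -46 -38 4 0 0 6.7 0.3; -50 -32 4 0 0 6.8 0.3; -54 -26 4 0 0 6.7 0.3; -56 -20 5 0 0 6.8 0.3; -58 -13 4 0 0 6.7 0.3; -59 -6 5 0 0 6.8 0.3; -60 1 4 0 0 6.7 0.3; -59 8 5 0 0 6.8 0.3")

```text
clock: 1.35
position: [0.3589, -0.0543, 0.3616]
tcp_rot: [[-0.109, 0.994, 0.001], [0.994, 0.109, 0.0], [0.0, 0.001, -1.0]]
ft_force: [1.9, 1.2, 0.5]
finger_gap: 0.0556
```

Request:
servo_tool(series="-58 15 4 0 0 6.7 0.3; -56 22 5 0 0 6.8 0.3; -52 29 4 0 0 6.7 0.3; -49 34 5 0 0.1 6.8 0.3; -44 40 4 0 0 6.7 0.3; 0 0 0 0 0 0 0.3; 0 0 0 0 0 0 0.3; 0 0 0 0 0 0 0.3")

```text
clock: 2.35
position: [0.4675, -0.329, 0.3397]
tcp_rot: [[0.456, 0.89, -0.0], [0.89, -0.456, 0.002], [0.002, -0.001, -1.0]]
ft_force: [-0.1, -0.1, -0.3]
finger_gap: 0.0556
```

Run:
```python
from h import *
c=capture("wrist");save(c,"w1.png");P=cloud(c)
hsv=cv2.cvtColor(c["frame"],cv2.COLOR_RGB2HSV);m=cv2.inRange(hsv,(20,150,60),(35,255,255))>0
t=m&(abs(P[...,2]-.066)<.006);p=P[t]
print(t.sum(),p.mean(0) if t.any() else 0,cv2.minAreaRect(p[:,:2].astype(np.float32)) if t.any() else 0)
plan([.468,-.330,.208],-27.2,0.3,step=30)
print(env.get_state()["finger_gap"])
```

```text
1749 [ 0.46763538 -0.33243687  0.06590593] ((0.46733900904655457, -0.33330944180488586), (0.03148726001381874, 0.03031145967543125), 62.349525451660156)
pos err mm [   0.4   -1.  -131.9] rot [-0.04 -0.11  0.1 ] n 5
0 0 26 0 0 0 0.3; 0 0 26 0 0 0 0.3; 0 0 27 0 0 0 0.3; 0 0 26 0 -0.1 0 0.3; -0.9 0.9 26.9 0 0 0.1 0.3 

0.05561877999328276
```

View pics/w1.png

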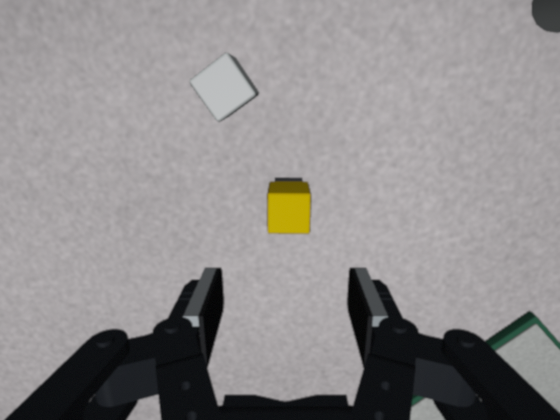

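The wrist view shows the yellow cap at (289,207), centred between the fingers and square to them. The cell measures (0.4675,-0.332), so I descend and grip.

Request:
servo_tool(series="-2.7 1.4 26 0 0 0.2 0.3; 0 0 26 0 0 0 0.3; 0 0 27 0 0 0 0.3; 0 0 26 0 0 0 0.3; 0 0 27 0 0 0 0.3; 0 0 0 0 0 0 0.3; 0 0 0 0 0 0 -1; 0 0 0 0 0 0 -1; 0 0 0 0 0 0 -1; 0 0 0 0 0 0 -1", grip_force=40)

```text
clock: 3.65
position: [0.4686, -0.3333, 0.2091]
tcp_rot: [[0.46, 0.888, 0.003], [0.888, -0.46, 0.001], [0.002, 0.002, -1.0]]
ft_force: [-0.8, 1.2, 6.5]
finger_gap: 0.0314
```

Request:
servo_tool(series="0 0 0 0 0 0 -1; 0 0 -20 0 0 0 -1; 0 0 -50 0 0 0 -1; 0 0 -50 0 0 0 -1; 0 0 -50 0 0 0 -1; 0 0 0 0 0 0 -1; 0 0 0 0 0 0 -1")

```text
clock: 4.53
position: [0.4677, -0.3333, 0.3772]
tcp_rot: [[0.46, 0.888, 0.0], [0.888, -0.46, 0.002], [0.002, -0.001, -1.0]]
ft_force: [0.1, 0.2, -1.6]
finger_gap: 0.0316
```

Run:
```python
from h import *
plan([.519,.1405,.345],-12.2,-1,step=45)
```

```text
pos err mm [ 51.3 473.8 -32.2] rot [ -0.03  -0.1  -15.2 ] n 11
40 -16 3 0 0 -1.4 -1; 41 -15 3 0 0 -1.4 -1; 41 -14 3 0 0 -1.4 -1; 41 -13 3 0 0 -1.4 -1; 42 -11 3 0 0 -1.4 -1; 42 -11 3 0 0 -1.4 -1; 42 -9 3 0 0 -1.4 -1; 43 -8 3 0 0 -1.3 -1; 43 -8 3 0 0 -1.4 -1; 43 -6 3 0 -0.1 -1.3 -1 

42.3 -6 3 0 0 -1.4 -1
```

Request:
servo_tool(series="40 -16 3 0 0 -1.4 -1; 41 -15 3 0 0 -1.4 -1; 41 -14 3 0 0 -1.4 -1; 41 -13 3 0 0 -1.4 -1; 42 -11 3 0 0 -1.4 -1; 42 -11 3 0 0 -1.4 -1; 42 -9 3 0 0 -1.4 -1; 43 -8 3 0 0 -1.3 -1; 43 -8 3 0 0 -1.4 -1; 43 -6 3 0 0 -1.3 -1")

```text
clock: 5.78
position: [0.5141, 0.0991, 0.3461]
tcp_rot: [[0.234, 0.972, -0.004], [0.972, -0.234, 0.001], [-0.0, -0.004, -1.0]]
ft_force: [0.3, -0.1, -1.1]
finger_gap: 0.0311
```

Request:
servo_tool(series="42 -6 3 0 0 -1.4 -1; 0 0 0 0 0 0 -1; 0 0 0 0 0 0 -1; 0 0 0 0 0 0 -1")

```text
clock: 6.28
position: [0.5187, 0.139, 0.3448]
tcp_rot: [[0.213, 0.977, -0.001], [0.977, -0.213, 0.001], [0.001, -0.001, -1.0]]
ft_force: [0.1, -0.3, -1.3]
finger_gap: 0.0317
```

Run:
```python
from h import *
plan([.519,.1405,.345],-12.2,-1)
c=capture("wrist");save(c,"w2.png");b=capture("side");save(b,"s2.png")
cv2.imwrite("pics/m2.png",np.vstack([c["frame"],b["frame"]])[:,:,::-1][::1,::1])
m=np.hstack([cv2.resize(x["frame"],(400,300)) for x in (c,b)]);cv2.imwrite("pics/m2.png",m[:,:,::-1])
for n,c in(("w",c),("s",b)):
    P=cloud(c);hsv=cv2.cvtColor(c["frame"],cv2.COLOR_RGB2HSV)
    y=cv2.inRange(hsv,(20,120,40),(35,255,255))>0; p=P[y&(P[...,2]>.1)]
    print(n,len(p),p.min(0) if len(p) else 0,p.max(0) if len(p) else 0,env.get_state()["position"])
    # surround refine
    g=cv2.inRange(hsv,(0,0,0),(180,255,50))>0
    g&=(np.hypot(P[...,0]-.519,P[...,1]-.1405)<.045)&(abs(P[...,2]-.09)<.004)
    vv,uu=np.nonzero(g)
    q=np.array([ray(c,u,v,.09)[:2] for u,v in zip(uu,vv)],np.float32)
    if len(q): print("surround",len(q),cv2.minAreaRect(q))
```

```text
pos err mm [0.3 1.5 0.2] rot [-0.07 -0.04 -0.07] n 1
1.5 -0.1 -0.2 -0.1 0 -0.1 -1 

w 8964 [0.49927401 0.11963929 0.16708897] [0.53637735 0.22065685 0.31426693] [0.51898238 0.13907421 0.34528396]
surround 1717 ((0.5176088213920593, 0.14103007316589355), (0.04704855754971504, 0.05118776112794876), 77.73755645751953)
s 452 [0.32884081 0.13578862 0.16778076] [0.53819393 0.35976586 0.6747034 ] [0.51898238 0.13907421 0.34528396]
surround 341 ((0.5195012092590332, 0.14089174568653107), (0.05016888678073883, 0.049419280141592026), 77.85112762451172)
```

View pics/m2.png

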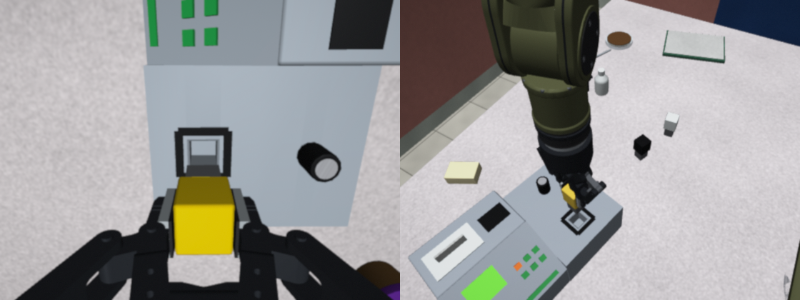

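The wrist view shows the cap held straight, with the socket surround just beyond it. The cap's underside sits at z 0.167, so there was no slip. Next I measure the cap against the socket in that one camera.

Run:
```python
from h import *
c=capture("wrist");P=cloud(c);hsv=cv2.cvtColor(c["frame"],cv2.COLOR_RGB2HSV)
s=env.get_state();a=np.radians(-12.2);ex=np.array([np.cos(a),np.sin(a)]);ey=np.array([-ex[1],ex[0]])
Q=np.stack([(P[...,:2]-s["position"][:2])@ex,(P[...,:2]-s["position"][:2])@ey,P[...,2]],-1)*1000
y=cv2.inRange(hsv,(20,120,40),(35,255,255))>0
y=cv2.morphologyEx(y.astype(np.uint8),cv2.MORPH_OPEN,np.ones((5,5)))>0
y&=(Q[...,2]>160)&(Q[...,2]<210)&(abs(Q[...,0])<25)&(abs(Q[...,1])<30)
q=Q[y];f=q[(q[:,2]>172)&(q[:,2]<195)]
for z0 in(170,180,190):
    k=f[abs(f[:,2]-z0)<3]; 
    if len(k):print(z0,len(k),"x",np.percentile(k[:,0],[1,99]).round(1),"face y",np.percentile(k[:,1],[5,50,95]).round(1),"slope",np.polyfit(k[:,0],k[:,1],1)[0].round(3))
g=(cv2.inRange(hsv,(0,0,0),(180,255,50))>0)&(abs(Q[...,2]-90)<4)&(abs(Q[...,0])<40)&(abs(Q[...,1])<40)
q=Q[g];print("surround x",np.percentile(q[:,0],[.5,99.5]).round(1),"y",np.percentile(q[:,1],[.5,99.5]).round(1))
# inner hole edges: deck-plane black cells histogram along rows
k=q[abs(q[:,1]-2)<6][:,0];print("hole x edges",np.sort(k[k<0])[-3:],np.sort(k[k>0])[:3])
k=q[abs(q[:,0])<6][:,1];print("hole y edge far",np.sort(k[k>0])[:3],"near",np.sort(k[k<0])[-3:])
```

```text
170 72 x [-15.9  13.1] face y [13.9 14.4 14.9] slope 0.006
180 472 x [-16.3  13.9] face y [13.8 14.3 14.8] slope 0.003
190 593 x [-17.2  14.6] face y [13.6 14.3 14.8] slope 0.01
surround x [-27.2  23.6] y [-21.6  25.5]
hole x edges [-21.49765308 -21.44338773 -21.37855961] [17.79948524 17.86086149 17.86800422]
hole y edge far [19.45073071 19.63798654 19.74266563] near []
```

Request:
servo_tool(series="1.8 -0.4 10 0 0 0 -1; 0 0 15 0 0 0 -1; 0 0 15 0 0 0 -1; 0 0 5 0 0 0 -1; 0 0 3 0 0 0 -1; 0 0 3 0 0 0 -1; 0 0 3 0 0 0 -1; 0 0 0 0 0 0 -1")

```text
clock: 7.42
position: [0.5191, 0.142, 0.2914]
tcp_rot: [[0.211, 0.977, 0.001], [0.977, -0.211, 0.002], [0.002, 0.0, -1.0]]
ft_force: [-0.4, -0.8, -1.2]
finger_gap: 0.0314
```

Request:
servo_tool(series="0 0 4 0 0 0 -1; 0 0 4 0 0 0 -1; 0 0 4 0 0 0 -1; 0 0 4 0 0 0 -1; 0 0 3 0 0 0 -1; 0 0 2 0 0 0 -1; 0 0 0 0 0 0 -1")

```text
clock: 8.3
position: [0.519, 0.142, 0.2701]
tcp_rot: [[0.211, 0.977, -0.0], [0.977, -0.211, 0.001], [0.001, -0.0, -1.0]]
ft_force: [-0.2, -1.9, -1.8]
finger_gap: 0.0312
```

Request:
servo_tool(series="0 0 1 0 0 0 -1; 0 0 1 0 0 0 -1; 0 0 1 0 0 0 -1; 0 0 0 0 0 0 -1")

```text
clock: 8.8
position: [0.5189, 0.142, 0.2692]
tcp_rot: [[0.211, 0.977, 0.001], [0.977, -0.211, 0.002], [0.002, 0.001, -1.0]]
ft_force: [-4.2, -2.3, 11.6]
finger_gap: 0.0318
```

Request:
servo_tool(series="0 0 0 0 0 0 0.3; 0 0 0 0 0 0 0.3; 0 0 0 0 0 0 0.3; 0 0 0 0 0 0 0.3; 0 0 -20 0 0 0 0.3; 0 0 -40 0 0 0 0.3; 0 0 -40 0 0 0 0.3; 0 0 0 0 0 0 0.3; 0 0 0 0 0 0 0.3")

```text
clock: 9.93
position: [0.5189, 0.1419, 0.3669]
tcp_rot: [[0.211, 0.977, -0.0], [0.977, -0.211, 0.002], [0.002, -0.0, -1.0]]
ft_force: [-1.3, 0.1, -0.5]
finger_gap: 0.0555
```

Run:
```python
from h import *
s=env.get_state();print(s["position"],s["finger_gap"])
a=np.radians(-12.2);ex=np.array([np.cos(a),np.sin(a)]);ey=np.array([-ex[1],ex[0]])
ims=[]
for n in("wrist","side"):
    c=capture(n);P=cloud(c);hsv=cv2.cvtColor(c["frame"],cv2.COLOR_RGB2HSV);ims.append(cv2.resize(c["frame"],(400,300)))
    y=(cv2.inRange(hsv,(20,120,40),(35,255,255))>0)&(np.hypot(P[...,0]-.519,P[...,1]-.1405)<.05)
    p=P[y];t=p[p[:,2]>p[:,2].max()-.004]
    print(n,"cell z",np.percentile(p[:,2],[2,98]),len(t),t.mean(0),cv2.minAreaRect(t[:,:2].astype(np.float32)))
    d=(abs(P[...,2]-.124)<.004)&(np.hypot(P[...,0]-.617,P[...,1]-.1195)<.024)
    q=P[d]
    if len(q):print("knob",len(q),q.mean(0),cv2.minEnclosingCircle(q[:,:2].astype(np.float32)))
cv2.imwrite("pics/m3.png",np.hstack(ims)[:,:,::-1])
```

```text
[0.51886888 0.14186348 0.36688139] 0.05552977333545937
wrist cell z [0.09442977 0.1272593 ] 2220 [0.51844168 0.14173143 0.12607499] ((0.5184049606323242, 0.14139410853385925), (0.03151359409093857, 0.03179090470075607), 77.27330780029297)
knob 1213 [0.61446144 0.1202893  0.1241996 ] ((0.6150299906730652, 0.11932914704084396), 0.013048495166003704)
side cell z [0.09784974 0.12789627] 5 [0.49000568 0.16032032 0.20235112] ((0.49027541279792786, 0.16047030687332153), (0.00510238204151392, 0.0012815400259569287), 4.3193230628967285)
knob 217 [0.61559056 0.12135438 0.12396619] ((0.6164625883102417, 0.12029092013835907), 0.013214780949056149)
```

View pics/m3.png

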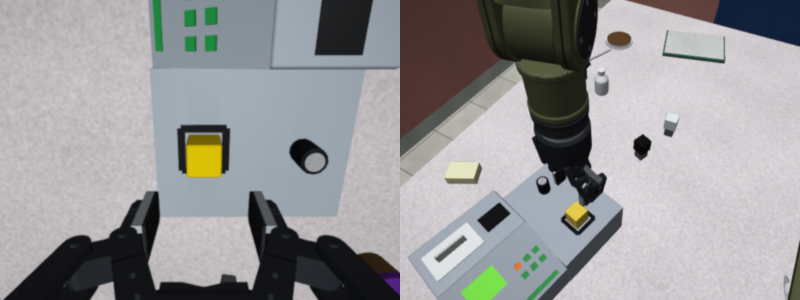

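The cell is home: its cap top is at z 0.126 and it is square in the surround (wrist view (203,157)). The knob still rests on the deck. I move over the knob.

Run:
```python
from h import *
plan([.616,.1198,.39],-12.2,.3,step=40)
```

```text
pos err mm [ 97.5 -21.9  24. ] rot [-0.14 -0.02  0.01] n 3
0 33 -8 0 0 0 0.3; 0 33 -8 -0.1 0 0 0.3; -0.8 33.9 -8.2 0 0 0 0.3
```

Request:
servo_tool(series="0 33 -8 0 0 0 0.3; 0 33 -8 -0.1 0 0 0.3; -0.8 34 -8 0 0 0 0.3; 0 0 0 0 0 0 0.3; 0 0 0 0 0 0 0.3; 0 0 0 0 0 0 0.3")

```text
clock: 10.78
position: [0.6156, 0.1202, 0.3908]
tcp_rot: [[0.211, 0.978, -0.0], [0.978, -0.211, 0.001], [0.001, -0.0, -1.0]]
ft_force: [0.2, -0.1, 0.3]
finger_gap: 0.0554
```

Run:
```python
from h import *
s=env.get_state();print(s["position"],s["ft_force"])
c=capture("wrist");P=cloud(c);hsv=cv2.cvtColor(c["frame"],cv2.COLOR_RGB2HSV)
d=(abs(P[...,2]-.124)<.003)&(np.hypot(P[...,0]-.616,P[...,1]-.12)<.024);q=P[d]
print("knob",len(q),q.mean(0),cv2.minEnclosingCircle(q[:,:2].astype(np.float32)))
y=(cv2.inRange(hsv,(20,120,40),(35,255,255))>0)&(abs(P[...,2]-.126)<.003)
if y.any(): print("cell",y.sum(),cv2.minAreaRect(P[y][:,:2].astype(np.float32)))
```

```text
[0.61555689 0.12015697 0.39075169] [ 0.23858836 -0.05838206  0.3226158 ]
knob 965 [0.61568136 0.11983852 0.12422137] ((0.6156131625175476, 0.1192471906542778), 0.012992392294108868)
cell 1978 ((0.5186678767204285, 0.14091730117797852), (0.03206091374158859, 0.03229363635182381), 77.82701873779297)
```

Request:
servo_tool(series="-0.5 0.4 30 0 0 0 0.3; 0 0 30 0 0 0 0.3; 0 0 30 0 0 0 0.3; 0 0 20 0 0 0 0.3; 0 0 9 0 0 0 0.3; 0 0 0 0 0 0 0.3; 0 0 0 0 0 0 0.3")

```text
clock: 11.7
position: [0.6176, 0.1197, 0.2737]
tcp_rot: [[0.211, 0.977, 0.004], [0.977, -0.211, 0.002], [0.002, 0.004, -1.0]]
ft_force: [0.2, -0.3, 0.3]
finger_gap: 0.0552
```

Request:
servo_tool(series="0 0 0 0 0 0 0; 0 0 0 0 0 0 -0.1; 0 0 0 0 0 0 -0.2; 0 0 0 0 0 0 -0.25; 0 0 0 0 0 0 -0.3; 0 0 0 0 0 0 -0.35; 0 0 0 0 0 0 -0.4; 0 0 0 0 0 0 -0.4", grip_force=20)

```text
clock: 12.7
position: [0.6168, 0.1196, 0.2725]
tcp_rot: [[0.211, 0.977, 0.001], [0.977, -0.211, 0.001], [0.002, 0.001, -1.0]]
ft_force: [-3.2, 0.8, 2.6]
finger_gap: 0.0258
```

Request:
servo_tool(series="0 0 0 0 0 0 -1; 0 -0.5 0 0 0 0 -1; 0 0 0 0 0 0 -1; 0 0 0 0 0 0 -1; 0 0 0 0 0 0 -1", grip_force=25)

```text
clock: 13.32
position: [0.6166, 0.1196, 0.2725]
tcp_rot: [[0.211, 0.977, 0.002], [0.977, -0.211, 0.001], [0.002, 0.002, -1.0]]
ft_force: [-3.5, 0.1, 3.2]
finger_gap: 0.0252
```

Request:
servo_tool(series="0 -0.5 -2 0 0 0 -1; 0 0 -2 0 0 0 -1; 0 0 -2 0 0 0 -1; 0 0 -2 0 0 0 -1; 0 0 0 0 0 0 -1; 0 0 0 0 0 0 -1")

```text
clock: 14.08
position: [0.6163, 0.1197, 0.2806]
tcp_rot: [[0.211, 0.977, 0.003], [0.977, -0.211, 0.001], [0.002, 0.002, -1.0]]
ft_force: [-0.7, 0.5, -1.4]
finger_gap: 0.0251
```

Request:
servo_tool(series="0 0 -4 0 0 0 -1; 0 0 -4 0 0 0 -1; 0 0 -4 0 0 0 -1; 0 0 -4 0 0 0 -1; 0 0 -4 0 0 0 -1; 0 0 -4 0 0 0 -1; 0 0 -4 0 0 0 -1; 0 0 -3 0 0 0 -1; 0 0 0 0 0 0 -1; 0 0 0 0 0 0 -1")

```text
clock: 15.32
position: [0.6161, 0.1197, 0.3114]
tcp_rot: [[0.211, 0.977, 0.002], [0.977, -0.211, 0.001], [0.002, 0.002, -1.0]]
ft_force: [0.7, 0.6, -1.5]
finger_gap: 0.0249
```

Run:
```python
from h import *
s=env.get_state();print(s["position"],s["ft_force"],s["finger_gap"])
c=capture("wrist");b=capture("side");P=cloud(b);hsv=cv2.cvtColor(b["frame"],cv2.COLOR_RGB2HSV)
g=(cv2.inRange(hsv,(40,100,30),(80,255,255))>0)&(np.hypot(P[...,0]-.616,P[...,1]-.12)<.03)
print("green",g.sum(),P[g].min(0) if g.any() else 0,P[g].max(0) if g.any() else 0)
u,v=map(int,pix(b,[.616,.12,.1]));k=b["frame"][v-60:v+40,u-65:u+65]
cv2.imwrite("pics/m4.png",np.hstack([cv2.resize(c["frame"],(400,300)),cv2.resize(k,(390,300))])[:,:,::-1])
```

```text
[0.61605546 0.1197262  0.31138512] [ 0.67374733  0.55633274 -1.54123636] 0.02490808035606442
green 26 [0.60974755 0.11891157 0.09351219] [0.6178701  0.12723422 0.10385556]
```

View pics/m4.png

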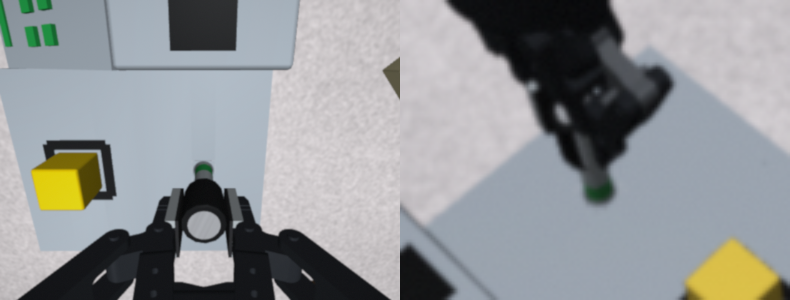

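The green band now shows just above the deck (wrist view (203,168)), between z about 0.092 and 0.104. That puts the rod about 39 mm up, and I raise it 6 mm more to sit mid-range.

Request:
servo_tool(series="0 0 -2 0 0 0 -1; 0 0 -2 0 0 0 -1; 0 0 -2 0 0 0 -1; 0 0 0 0 0 0 -1; 0 0 0 0 0 0 -1; 0 0 0 0 0 0 -1; 0 0 0 0 0 0 -1")

```text
clock: 16.3
position: [0.6161, 0.1197, 0.3174]
tcp_rot: [[0.211, 0.977, 0.002], [0.977, -0.211, 0.001], [0.002, 0.002, -1.0]]
ft_force: [0.3, 0.4, -1.9]
finger_gap: 0.025
```

Run:
```python
from h import *
s=env.get_state();print(s["position"],s["ft_force"],s["finger_gap"],abs(s["joint_velocities"]).max())
c=capture("wrist");b=capture("side")
for n,c in(("w",c),("s",b)):
    P=cloud(c);hsv=cv2.cvtColor(c["frame"],cv2.COLOR_RGB2HSV);r=np.hypot(P[...,0]-.616,P[...,1]-.12)<.03
    g=(cv2.inRange(hsv,(40,100,30),(80,255,255))>0)&r
    red=((cv2.inRange(hsv,(0,120,40),(8,255,255))|cv2.inRange(hsv,(172,120,40),(180,255,255)))>0)&r
    print(n,"green",g.sum(),(P[g].min(0)[2],P[g].max(0)[2]) if g.any() else 0,"red",red.sum())
    y=(cv2.inRange(hsv,(20,120,40),(35,255,255))>0)&(abs(P[...,2]-.126)<.004)
    print("cell",y.sum(),cv2.minAreaRect(P[y][:,:2].astype(np.float32)),P[y][:,2].mean())
k=capture("wrist");f=k["frame"];cv2.imwrite("pics/m5.png",cv2.resize(f[150:370,150:430],None,fx=2,fy=2)[:,:,::-1])
```

```text
[0.61608478 0.11970847 0.31744145] [ 0.28312551  0.35079496 -1.89728772] 0.02501274783975378 0.0020379740683256573
w green 165 (np.float64(0.09862147023705312), np.float64(0.11103621308654699)) red 0
cell 3796 ((0.5185791254043579, 0.1409783661365509), (0.03244457766413689, 0.03316975757479668), 77.8783950805664) 0.1257982845392685
s green 25 (np.float64(0.0999321869510037), np.float64(0.11216394034161903)) red 0
cell 511 ((0.5189387798309326, 0.14314040541648865), (0.03196758031845093, 0.03211386874318123), 80.0496597290039) 0.12584990860953796
```

View pics/m5.png

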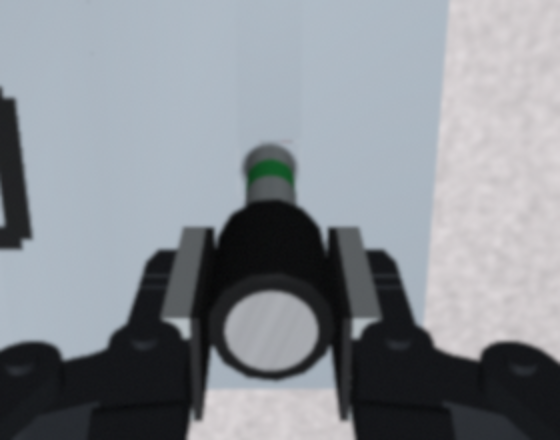

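The whole green band shows, with steel below it at (270,155) and no red. Forces are small, so I hand in.

```bash
python3 -c "
from rig import env; print(env.close_job())"
```

```text
the job is handed in; nothing more can be done
None
```

I plugged the yellow-capped cell into the socket with the shutter rod still down and let it go. I then drew the rod straight up about 45 mm and handed the job in with the rod held still; it reports no verdict.

- **Cell:** Its cap top measured 0.126 m, which is full depth. From the wrist camera it was centred on the socket within about 1 mm and square to it.
- **Rod:** The whole green band shows, from z 0.099 to 0.112 m, with steel below it and no red in either view. The arm rose 44.9 mm after gripping.
- **Forces:** At the end the sideways force was under 0.5 N and the vertical force −1.9 N, about the rod's weight. Sideways force read at most 3.5 N while I was taking hold of the knob.
- **Bystanders:** I did not measure the other cells, the bottle or the jar again at the end. The arm never went near them.
- **Disagreement:** For the cell's centre, the side camera differed from the wrist camera by about 2 mm and 2° in the last check. I put that down to the side camera's calibration and its coarse view.

The job took about 16 s of the 54 s allowed.

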